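# Clamp a stepped shaft in the bench centre

## Task

Set the stepped shaft up for measuring in the bench centre: pinch the carriage's thumb button in to free it and draw the carriage back, lay the shaft in the V groove with its thinnest end towards the fixed stop, then keep the button pinched while sliding the carriage up so that its sprung tip pushes the shaft gently along the groove against the stop and is itself pressed in about half-way. Let go of the button so that the carriage stays locked there, and leave the other loose things where they are.

Things in the scene. Friction and masses are not known exactly. Their poses are not given: they have to be found in the camera images.
- bench: Bench centre, fixed to the granite: aluminium base 76 (x) x 248 (y) x 12 mm with a steel V rail along y. Origin: on the granite under the rail, mid-length to 2 mm; +y runs along the rail to the stop, +z up. Rail: 16 mm wide, y = -114 to +100 mm; 90 degree groove, bottom 30 mm, rims 38 mm above the granite. Graduated on its -x side.
- stop: Fixed steel stop plate, 34 mm wide (x), 14 mm thick (y), its top 58 mm above the granite, at the +y end of the rail. Its origin lies on the granite under the middle of its inner face (bench y = +100 mm), the face that the shaft must touch.
- carriage (a joint): Place of the carriage on the rail, m: 0 = fully back, 0.120 = fully forward, grows towards the stop (bench +y). Aluminium saddle 58 (x) x 44 mm (y), top at 54 mm, astride the rail. With the button out a pawl locks it in a rack with a notch every 5 mm (at 0, 0.005, 0.010 ..); with it in it slides with about 3 N. Free gap between its sprung tip and the stop: 150 mm - carriage.
- handle (a point): Point to pinch on the carriage, 78 mm above the granite, at the height of the button's middle; bench y = -86 mm + carriage; axes as the bench. An upright fin (34 mm in y, top at 97 mm) stands here, one face at x = +9 mm; the round black button, 22 mm diameter, sticks out of its other side, its face at x = -14 mm, -8.5 mm when in. Pinch along bench x: 23 mm wide, 17.5 mm with the button in.
- thumb_button (a joint): Thumb button in the fin, m: 0 = out (carriage locked), 0.0055 = fully in. The pawl is clear of the rack only when it is in by more than 4.5 mm: keep it fully in while sliding. Sprung: 11 N at the start, 14 N fully in. Let go between two notches it springs out and draws the free carriage up to 2.5 mm into the nearest one.
- sprung_tip (a joint): Sprung tip of the carriage, m: 0 = right out, 0.012 = right in. A steel pin 8 mm in diameter, 14 mm proud of the saddle towards the stop when right out, its axis 44 mm above the granite; 3 N to start it, 6.5 N right in. Its free end stands at bench y = -50 mm + carriage, so it is in by about carriage - 40 mm when the shaft touches both it and the stop.
- shaft_middle (a point): Middle of the loose steel stepped shaft (110 mm long, 0.14 kg), on its axis, 10 mm above the granite it lies on, at any angle. Its +y points along it to its thinnest end. Diameter 14.4 mm from y = -55 to -20 mm, 20 mm from -20 to +30 mm, 11 mm from +30 to +55 mm. It balances within 2 mm of this point.
- shaft_thin_end (a point): Centre of the end face of the shaft's thinnest (11 mm) end, 55 mm along +y from the middle.
- plug_gauge: Bystander: knurled double-ended plug gauge, 104 mm long along its y, 18 mm thick, lying about 56 mm to the +x side of the shaft and roughly parallel to it. Origin under its middle.
- brass_bush: Bystander: brass bush 26 mm in diameter, 25 mm high, standing beside one end of the shaft, on the side away from the plug gauge. Origin under its centre.
- steel_ring: Bystander: steel ring 33 mm in diameter, 20 mm high, standing beside the other end of the shaft, on the side away from the plug gauge. Origin under its centre.
- loupe: Bystander: black loupe 36 mm in diameter, 28 mm high, standing beside the far long side of the bench. Origin under its centre.
- gauge_block: Bystander: steel gauge block 35 x 9 x 20 mm high, standing behind the stop end of the bench on its far side. Origin under its centre.
- groove (a point): Where the middle of the shaft lies when the shaft is home in the groove against the stop: bench x = 0, y = +45 mm, 44 mm above the granite (the axis of a 20 mm diameter lying in the groove; it is wider than the rail, so fingers can reach down on both sides). Axes as the bench: +y to the stop.
- ram_end (a point): Obstacle, fixed: middle of the lower end of the measuring machine's square ram (84 x 66 mm), 170 mm above the granite; its probe hangs below to 30 mm. The head that carries it spans x = 0.57 to 0.75 m, y = -0.06 to +0.13 m from 0.50 m up, low enough for a tall wrist to strike: go round it on the robot's side.

How it is judged:
On the way, in this order (a step that is already met when the one before it is completed fails the run):
1. the carriage has been drawn back far enough for the shaft to fit between its tip and the stop (value of joint carriage below 0.038 m), for 0.1 s.
2. the shaft lies in the V groove, thinnest end towards the stop, let go (x of shaft_middle in the frame of bench between -0.003 and 0.003 m and z of shaft_middle in the frame of bench between 0.041 and 0.047 m and angle between the y axis of shaft_middle and the y axis of bench, either way round below 0.05 rad and horizontal distance between shaft_thin_end and stop below 0.06 m and contact force between the fingers and shaft below 0.1 N), for 0.2 s.
At the end, for the whole second after the job is handed in: The shaft lies at rest along the V groove (axis within 3 mm and 0.05 rad of the groove's) with its thinnest end within 2 mm of the stop; the carriage's sprung tip is held pressed in by it, by 2 to 10.5 mm of its 12 mm; the thumb button is out, so the carriage is locked (y of shaft_thin_end in the frame of stop above -0.002 m and x of shaft_middle in the frame of bench between -0.003 and 0.003 m and z of shaft_middle in the frame of bench between 0.041 and 0.047 m and angle between the y axis of shaft_middle and the y axis of bench, either way round below 0.05 rad and value of joint sprung_tip between 0.002 and 0.0105 m and value of joint thumb_button below 0.0008 m and linear speed of shaft below 0.01 m/s); the robot touches nothing.
It fails at once if the shaft is rammed against the stop (more than 25 N) (contact force between shaft and stop above 25 N).
It fails at once if a bystander is shifted by more than 20 mm (distance of any of plug_gauge, brass_bush, steel_ring, loupe, gauge_block from where it was at the start of the episode above 0.02 m).
It also fails if it takes over 64 s, if anything falls off the work surface, if the arm or the gripper's body presses on something with over 40 N, if the wrist force passes 120 N, or if a joint passes its speed limit or range.

## Robot

A 6-joint arm with a two-finger parallel gripper is mounted at the origin on a cart in front of the work surface, level with it; the furniture and walls round the work are solid. World frame = base frame: x ahead of the robot, y to its left, z up, the work surface at z = 0. Lengths are in m, angles in rad, forces in N, time in s.
With the tool pointing down it reaches from about 0.375 to 0.9 m from the base axis. Payload 3.1 kg.
Tool frame: the origin (TCP) lies at the centre of the arm's flange, where the gripper is bolted on; the fingertips stand 182 mm ahead of it and the grasp point (between the pads) lies 164 mm ahead of it; z points along the fingers, y is the line along which they close (so a half turn about z gives the same grasp; the last joint's range is limited). The gripper opens to 87 mm and grips with 3 to 60 N. Pads are 19 mm wide; open, the fingers measure 117 mm over their backs; the gripper's body (75 mm by 190 mm) begins 51 mm behind the grasp point.
Start: joints at [0.995, 0.527, 1.433, -0, 1.181, -0.178], TCP at [0.242, 0.576, 0.405] pointing down, gripper open.
Joint ranges: [-3.08, 3.08], [-0.75, 2.2], [0.22, 2.44], [-1.43, 4.57], [0, 2.65], [-2.85, 2.85]. Speed limits (rad/s): [2.79, 2.79, 3.14, 3.14, 3.14, 3.14].

## Interface

Orientations are given as a unit quaternion [x, y, z, w].
In Python, from rig import * gives the robot as it stands.
- The arm moves only by the tool move_arm, never from a script. Its argument "commands" is a list that holds one entry, the list of rows, each a list of 6 numbers: the shift along the tool's x, y, z in units of 40 mm (1.0 is 40 mm), then the turn, a rotation vector about the tool's x, y, z in rad. A call has 1 to 12 rows; each row is the pose to reach, as a shift and turn from the pose commanded when the call began, along the tool's axes at that moment; what a row does not reach only later rows make up. A row lasts 1/8 s, in which the tool goes at most 62.5 mm and 10.7 degrees, less where a joint would pass 70% of its speed; a pose out of reach is approached as far as the arm can. A call with a gripper value outside its range is refused whole. "claw" is the closure, from -1 (fully open) to 1 (shut), so that 0 is half open, set as the call begins (left out, the last holds). The fingers move at their own pace and stop on an object; "squeeze" is the grip in N (left out, the last holds). Time passes only in rows, so rows that repeat a pose let the fingers close. It gives the time, the measured TCP pose, the force, the opening and the grip force at its end, in the units of the state.
- get_obs(): the state, without advancing time (a new reading comes with each control period).
- camera(name): name is "scene" or "top"; returns a dict with "pixels" (384x512x3 uint8, blue, green, red), "range_z" (384x512 float32, m along the optical axis (not along the pixel's ray), 0 where there is no reading), "camera_matrix" (3x3 intrinsics, pixels), "extrinsics" (4x4, takes a point from world to camera coordinates). Camera axes: x right, y up, looking along -z (the intrinsics and any distortion apply to the point x, -y, -z); pixel columns grow to the right and rows downward; lengths in m; the calibration is good to about 2 mm. A picture is of the moment at which its call begins.
- hand_in(): hands the job in; it is judged then, once.
The state is a dict: "time": time; "q": joint angles; "joint_velocities": joint speeds; "joint_torque": joint torques, N m; "position": TCP position; "tool_rot": TCP orientation; "ft_force": force on the tool from outside, world axes, zero at the start; "moment": the same for the moment, N m; "grip_width": finger opening in m; "grip_force": force on a finger pad.
Only numpy, scipy, OpenCV 4.12 (cv2) and the standard library are available. Lean on these libraries where they do the work, as an engineer would, in place of code of your own. Each camera call takes 0.05 s, during which the arm holds its last target. There are 200 camera calls.

## Working session

There is one attempt and no reset: what is moved stays moved. The work goes in short steps, Python scripts to look and compute and a tool call to move; the robot and the scene stay as the last step left them, time stands still between calls to the robot, and variables do not carry over. Pictures are saved under pics/ and viewed, at most 10 in all, crops included, and the job is handed in when it is done.

Besides the shell and the picture viewer there is one more tool, called after "Request:" in YAML: its name, and indented under it one key for each argument. move_arm: Moves the arm, as the interface text tells. Its arguments: {"type":"object","properties":{"commands":{"type":"array","items":{"type":"array","items":{"type":"array","items":{"type":"number"}}}},"claw":{"type":"number"},"squeeze":{"type":"number"}},"required":["commands"]}

```bash
ls; mkdir -p pics; python3 - <<'E'
from rig import *
import cv2,numpy as np,pickle
d={}
for n in("scene","top"):
    c=camera(n); d[n]=c; cv2.imwrite(f"pics/{n}0.png",c["pixels"]); print(n,c["camera_matrix"],c["extrinsics"].round(4))
pickle.dump(d,open("d0.pkl","wb"))
o=get_obs(); print({k:np.round(v,3) for k,v in o.items()})
E
```

```text
pics
scene [[480.06596189   0.         255.13467196]
 [  0.         480.06596189 188.1638134 ]
 [  0.           0.           1.        ]] [[ 0.7845 -0.6201 -0.0042 -0.4911]
 [ 0.4164  0.5217  0.7446 -0.3035]
 [-0.4595 -0.5859  0.6675 -1.1275]
 [ 0.      0.      0.      1.    ]]
top [[480.95249402   0.         263.43821464]
 [  0.         480.95249402 186.01490691]
 [  0.           0.           1.        ]] [[ 0.2959 -0.9552 -0.0025 -0.2009]
 [ 0.9013  0.2783  0.3321 -0.54  ]
 [-0.3165 -0.1005  0.9433 -1.4017]
 [ 0.      0.      0.      1.    ]]
{'time': np.float64(0.1), 'q': array([ 0.994,  0.528,  1.434, -0.   ,  1.181, -0.178]), 'joint_velocities': array([-0.001, -0.001, -0.003, -0.001,  0.001, -0.001]), 'joint_torque': array([  0.   , -44.098, -17.715,   0.064,   0.053,  -0.   ]), 'position': array([0.242, 0.576, 0.404]), 'tool_rot': array([ 0.198,  0.98 , -0.001, -0.   ]), 'ft_force': array([-0.517,  0.316,  0.074]), 'moment': array([0.033, 0.018, 0.024]), 'grip_force': np.float64(0.0), 'grip_width': np.float64(0.087)}
```

View pics/scene0.png

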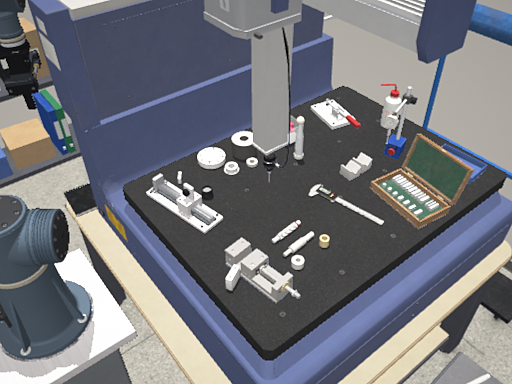

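View pics/top0.png

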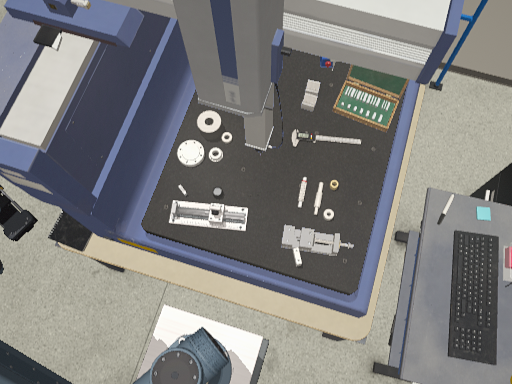

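Scene view: bench at about (185,200), shaft, plug gauge, bush and ring around (300,243). In the top view the bench is at (208,215) and the shaft at about (318,198). Next I'll enlarge both areas.

```bash
cat > h.py <<'E'
import numpy as np,cv2,pickle
def ray(c,uv):
    K,E=c["camera_matrix"],c["extrinsics"]; R,t=E[:3,:3],E[:3,3]
    p=np.linalg.inv(K)@np.array([uv[0],uv[1],1.]); return -R.T@t, R.T@np.array([p[0],-p[1],-p[2]])
def onz(c,uv,z):
    o,d=ray(c,uv); return o+d*(z-o[2])/d[2]
def proj(c,P):
    p=c["extrinsics"][:3,:3]@np.asarray(P,float)+c["extrinsics"][:3,3]; K=c["camera_matrix"]
    return K[0,0]*p[0]/-p[2]+K[0,2], K[1,1]*-p[1]/-p[2]+K[1,2]
E
python3 - <<'E'
from h import *
d=pickle.load(open("d0.pkl","rb"))
def crop(n,x,y,w,h,s):
    return cv2.resize(d[n]["pixels"][y:y+h,x:x+w],None,fx=s,fy=s,interpolation=cv2.INTER_CUBIC)
a=np.hstack([crop("top",160,170,100,70,4),crop("top",280,170,100,70,4)])
b=np.hstack([crop("scene",140,165,100,70,4),crop("scene",250,210,100,70,4)])
cv2.imwrite("pics/crop0.png",np.vstack([a,b]))
E
```

```text
(no output)
```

View pics/crop0.png

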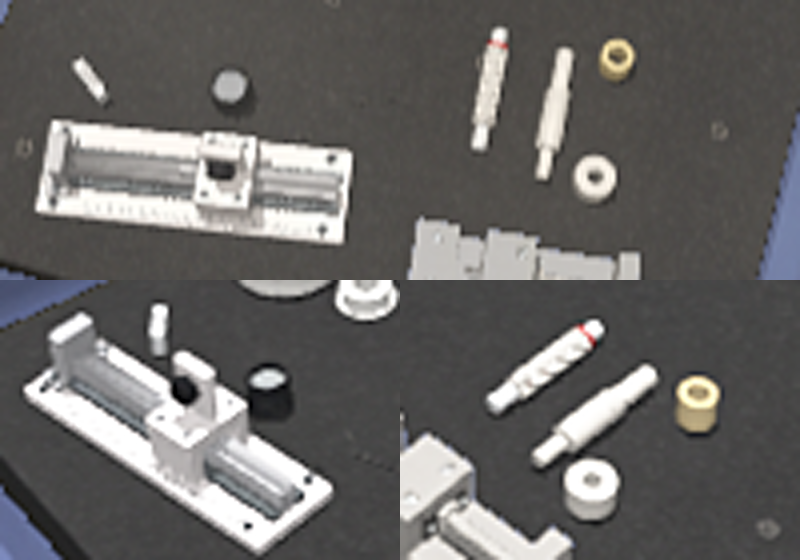

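The crops show the fixed stop at the left end of the bench (crop 60,165), with the black button facing the robot on the saddle at about (220,165). The shaft's shorter, thinner end points down-left towards the ring (545,175). The longer 14.4 mm end points up, next to the bush. This agrees with the plug gauge lying on the shaft's +x side.

```bash
cat >> h.py <<'E'
def cloud(c):
    K,E=c["camera_matrix"],c["extrinsics"]; z=c["range_z"]; v,u=np.mgrid[:z.shape[0],:z.shape[1]]
    P=np.stack([(u-K[0,2])/K[0,0]*z,-(v-K[1,2])/K[1,1]*z,-z],-1)
    W=(P-E[:3,3])@E[:3,:3]; W[z==0]=np.nan; return W
E
python3 - <<'E'
from h import *
d=pickle.load(open("d0.pkl","rb"))
for n in("top","scene"):
    c=d[n];W=cloud(c);g=c["pixels"].mean(-1)
    print(n,"cam",ray(c,(0,0))[0].round(3))
    if n=="top": pts={"stop":(175,211),"fin":(215,207),"ring":(328,214),"bush":(335,184),"loupe":(217,192),"plug":(303,192),"shaft":(318,197),"gran":(280,200),"ram":(258,140)}
    else: pts={"stop":(157,187),"fin":(188,187),"ring":(297,263),"bush":(324,240),"loupe":(207,193),"plug":(286,231),"shaft":(298,244),"gran":(260,220),"ram":(268,150)}
    for k,(u,v) in pts.items(): print(k,W[v,u].round(3))
    if n=="top": x0,x1,y0,y1=160,255,175,240
    else: x0,x1,y0,y1=140,230,165,235
    S=W[y0:y1,x0:x1].reshape(-1,3);G=g[y0:y1,x0:x1].ravel()
    for nm,a,b in(("base",.007,.018),("rim",.030,.042),("saddle",.050,.058),("stoptop",.055,.062),("fin",.070,.094),("fintop",.094,.10)):
        m=(S[:,2]>a)&(S[:,2]<b)&((G>60)|(a>.02))
        p=S[m]
        if len(p)>4: r=cv2.minAreaRect((p[:,:2]*1000).astype(np.float32)); print(nm,len(p),p.mean(0).round(4),"rect",np.round(r[0],1),np.round(r[1],1),round(r[2],1))
    if n=="top": x0,x1,y0,y1=308,329,178,218
    else: x0,x1,y0,y1=280,318,228,262
    S=W[y0:y1,x0:x1].reshape(-1,3);G=g[y0:y1,x0:x1].ravel()
    im=(g[y0:y1,x0:x1]>110).astype(np.uint8);k,l,st,ce=cv2.connectedComponentsWithStats(im)
    print(st[1:],ce[1:])
    i=1+np.argmax(st[1:,4]); q=np.argwhere(l==i)[:,::-1]+[x0,y0]
    p=np.array([onz(c,t,.012) for t in q])[:,:2]; m=p.mean(0);w,V=np.linalg.eigh(np.cov((p-m).T)); ax=V[:,1]
    s=(p-m)@ax;t=(p-m)@V[:,0];print("shaft ctr",m.round(4),"axis",ax.round(4),np.degrees(np.arctan2(ax[1],ax[0])).round(1),s.min().round(4),s.max().round(4),"mid",(m+ax*(s.min()+s.max())/2).round(4))
    for e in np.arange(-55,60,8)/1000: 
        mm=abs(s-e)<.006
        if mm.sum(): print(round(e*1000),mm.sum(),((t[mm].max()-t[mm].min())*1000).round(1),end="; ")
    print()
E
```

```text
top cam [ 0.102 -0.182  1.501]
stop [0.427 0.213 0.051]
fin [0.465 0.088 0.096]
ring [ 0.575 -0.251  0.003]
bush [ 0.681 -0.247  0.006]
loupe [0.536 0.114 0.016]
plug [ 0.62  -0.153  0.014]
shaft [ 0.617 -0.205  0.016]
gran [ 0.575 -0.089  0.003]
ram [0.657 0.009 0.237]
base 843 [0.4547 0.1153 0.0121] rect [483.6 122.1] [212.6 285.2] 18.7
rim 248 [0.4559 0.1094 0.0346] rect [453.  114.9] [133.8 200.7] 44.8
saddle 159 [0.4498 0.1138 0.0537] rect [447.2 145.6] [ 58.3 162.5] 12.7
stoptop 68 [0.4464 0.1383 0.0572] rect [443.  144.4] [ 56.1 162.8] 16.4
fin 58 [0.4555 0.087  0.0849] rect [456.7  87.6] [23.8 31.6] 8.5
fintop 21 [0.463  0.0859 0.0972] rect [462.6  87.6] [ 8.8 32.4] 9.2
[[  6   4  10  33 169]
 [ 15  31   6   9  45]] [[10.11242604 19.60946746]
 [17.64444444 35.22222222]]
shaft ctr [ 0.6165 -0.2056] axis [-0.9967 -0.0809] -175.4 -0.0557 0.0576 mid [ 0.6156 -0.2057]
-55 10 14.1; -47 16 13.5; -39 16 13.4; -31 16 14.0; -23 17 17.2; -15 21 19.1; -7 21 17.8; 1 22 19.7; 9 21 18.3; 17 21 19.6; 25 23 19.6; 33 17 17.0; 41 12 10.1; 49 14 10.7; 57 7 7.5; 
scene cam [-0.006 -0.807  0.977]

[... 384 characters left out ...]
89 [0.4485 0.1056 0.0539] rect [441.  143.9] [ 59.5 164.4] 16.5
stoptop 76 [0.443  0.1406 0.0572] rect [440.5 144.3] [ 53.9 164.6] 14.1
fin 98 [0.4545 0.0839 0.083 ] rect [455.   86.4] [24.9 34.6] 18.9
fintop 21 [0.4613 0.086  0.0963] rect [461.7  87.8] [ 9.5 33.1] 7.8
[[  0   0  16  12  95]
 [  3   3  32  26 259]
 [ 11  26  14   8  88]] [[ 5.45263158  3.92631579]
 [18.27027027 15.37065637]
 [17.34090909 30.20454545]]
shaft ctr [ 0.6111 -0.2048] axis [-0.9949 -0.1008] -174.2 -0.0599 0.0593 mid [ 0.6114 -0.2048]
-55 17 15.4; -47 22 18.6; -39 23 17.8; -31 24 19.0; -23 27 22.3; -15 30 23.7; -7 30 23.1; 1 31 24.1; 9 34 24.8; 17 33 24.8; 25 32 23.3; 33 27 20.9; 41 21 14.4; 49 20 14.3; 57 13 14.3;
```

```bash
python3 - <<'E'
from h import *
d=pickle.load(open("d0.pkl","rb"))
for n,(x0,x1,y0,y1) in(("top",(160,255,175,240)),("scene",(140,230,165,235))):
    c=d[n];W=cloud(c)[y0:y1,x0:x1];g=c["pixels"].mean(-1)[y0:y1,x0:x1]
    m=((W[...,2]>.007)&(g>70)).astype(np.uint8)
    k,l,st,ce=cv2.connectedComponentsWithStats(m,connectivity=4);i=1+np.argmax(st[1:,4]);P=W[(l==i)]
    print(n,st[i])
    def rect(nm,p):
        r=cv2.minAreaRect((p[:,:2]*1000).astype(np.float32));print(nm,len(p),np.round(p.mean(0)*1000,1),np.round(r[0],1),np.round(r[1],1),round(r[2],2))
    rect("base",P[(P[:,2]<.016)])
    z=P[:,2]
    rect("stop",P[(z>.054)&(z<.062)&(P[:,1]>.18)])
    rect("saddle",P[(z>.050)&(z<.058)&(P[:,1]<.16)])
    A=W.reshape(-1,3);A=A[A[:,2]>.094];rect("fin",A)
    r=P[(z>.034)&(z<.042)&((P[:,1]<.05)|(P[:,1]>.13))&(P[:,1]<.19)];rect("rim",r);f=np.polyfit(r[:,1],r[:,0],1);print("rim slope deg",np.degrees(np.arctan(f[0])),"x at y=.09",np.polyval(f,.09))
E
```

```text
top [   9   26   79   30 1618]
base 680 [449.8 111.7  11.5] [454.9 116.3] [ 79.5 248.4] 11.28
stop 34 [432.7 218.2  57.3] [433.8 218.4] [32. 14.] 11.22
saddle 125 [454.1  85.4  53.5] [459.1  92.6] [58.3 53.9] 12.71
fin 26 [462.8  86.5  97.9] [462.6  87.6] [ 8.8 32.4] 9.2
rim 82 [459.9  94.2  36.6] [458.9  95.8] [ 17.8 190. ] 11.21
rim slope deg -11.014972974095494 x at y=.09 0.4607102318709618
scene [   7    9   77   59 1774]
base 660 [443.1  95.1  11.3] [452.4 115.2] [ 79.8 250.1] 11.09
stop 35 [430.7 217.9  57.3] [430.9 219.6] [34.7 16.9] 4.29
saddle 156 [452.   82.   53.6] [458.2  87.3] [60.9 44.7] 11.54
fin 22 [461.2  85.6  96.5] [461.7  87.8] [ 9.5 33.1] 7.83
rim 81 [458.9  89.7  35.9] [456.8  95.5] [ 19.5 191.5] 11.19
rim slope deg -11.04389668303966 x at y=.09 0.45882040477328034
```

```bash
cat >> h.py <<'E'
from scipy.spatial.transform import Rotation as Ro
def Rt(psi):
    y=np.array([np.cos(psi),np.sin(psi),0]);z=np.array([0,0,-1.]);return Ro.from_matrix(np.c_[np.cross(y,z),y,z])
def row(o,x,y,z,psi_deg):
    R=Ro.from_quat(o["tool_rot"]);s=R.inv().apply(np.array([x,y,z])-o["position"])/.04
    t=(R.inv()*Rt(np.radians(psi_deg))).as_rotvec();print("row",s.round(2),t.round(3),"t",round(float(o["time"]),2))
def st(o):
    R=Ro.from_quat(o["tool_rot"]).as_matrix();print("pos",np.round(o["position"],4),"psi",np.degrees(np.arctan2(R[1,1],R[0,1])).round(2),"tilt",R[:2,2].round(4),"F",np.round(o["ft_force"],1),"w",np.round(o["grip_width"],4),"gf",np.round(o["grip_force"],1))
B0=np.array([.454,.1142]);a=np.radians(11.2);BX=np.array([np.cos(a),np.sin(a)]);BY=np.array([-np.sin(a),np.cos(a)])
E
python3 -c "
from rig import *;from h import *
o=get_obs();row(o,.4587,.0872,.34,11.2);row(o,.4587,.0872,.242,11.2)"
```

```text
row [-9.73 -9.16  1.61] [-0.002  0.001  0.977] t 0.1
row [-9.73 -9.16  4.06] [-0.002  0.001  0.977] t 0.1
```

Request:
move_arm:
  commands:
    - [[-9.73, -9.16, 1.6, 0, 0, 0.977], [-9.73, -9.16, 1.6, 0, 0, 0.977], [-9.73, -9.16, 1.6, 0, 0, 0.977], [-9.73, -9.16, 1.6, 0, 0, 0.977], [-9.73, -9.16, 1.6, 0, 0, 0.977], [-9.73, -9.16, 1.6, 0, 0, 0.977], [-9.73, -9.16, 1.6, 0, 0, 0.977], [-9.73, -9.16, 1.6, 0, 0, 0.977], [-9.73, -9.16, 1.6, 0, 0, 0.977], [-9.73, -9.16, 1.6, 0, 0, 0.977], [-9.73, -9.16, 1.6, 0, 0, 0.977], [-9.73, -9.16, 1.6, 0, 0, 0.977]]
  claw: -0.3

```text
time: 1.6
position: [0.4582, 0.0887, 0.3408]
tool_rot: [0.634, 0.773, -0.0, -0.0]
ft_force: [-0.3, 1.2, -1.0]
grip_width: 0.0569
grip_force: 0.0
```

```bash
python3 -c "
from rig import *;from h import *
o=get_obs();st(o);row(o,.4587,.0872,.242,11.2)"
```

```text
pos [0.4582 0.0887 0.3408] psi 11.33 tilt [-0.0007  0.0002] F [-0.3  1.2 -1. ] w 0.0569 gf 0.0
row [-0.04  0.01  2.47] [-0.001 -0.     0.002] t 1.6
```

Request:
move_arm:
  commands:
    - [[0, 0, 1.2, 0, 0, 0], [0, 0, 2.0, 0, 0, 0], [0, 0, 2.47, 0, 0, 0], [0, 0, 2.47, 0, 0, 0], [0, 0, 2.47, 0, 0, 0]]

```text
time: 2.22
position: [0.459, 0.0883, 0.2426]
tool_rot: [0.634, 0.773, 0.0, 0.0]
ft_force: [0.3, -0.0, -1.3]
grip_width: 0.0562
grip_force: 0.0
```

```bash
python3 - <<'E'
from rig import *;from h import *
o=get_obs();st(o);row(o,.4587,.0872,.242,11.2)
im=[]
c=camera("scene");im.append(cv2.resize(c["pixels"][130:240,120:250],None,fx=3,fy=3,interpolation=2))
c2=camera("top");im.append(cv2.resize(c2["pixels"][145:255,145:275],None,fx=3,fy=3,interpolation=2))
cv2.imwrite("pics/pinch.png",np.hstack(im))
E
```

```text
pos [0.459  0.0883 0.2426] psi 11.31 tilt [ 0.0011 -0.    ] F [ 0.3 -0.  -1.3] w 0.0562 gf 0.0
row [-0.03 -0.01  0.01] [0.001 0.    0.002] t 2.23
```

View pics/pinch.png

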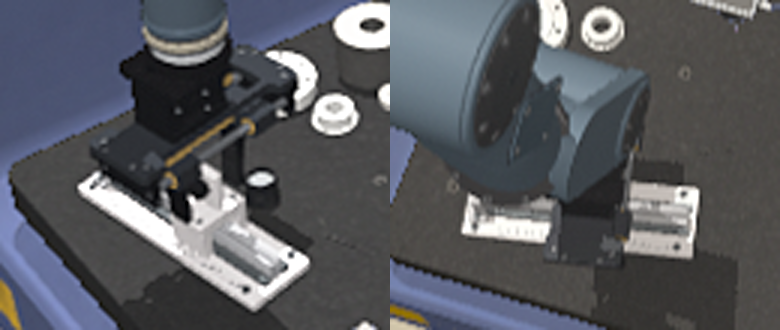

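The scene crop (left half, around 190,200) shows one finger on each side of the fin and button. I'll close now.

Request:
move_arm:
  commands:
    - [[0, 0, 0, 0, 0, 0], [0, 0, 0, 0, 0, 0], [0, 0, 0, 0, 0, 0], [0, 0, 0, 0, 0, 0], [0, 0, 0, 0, 0, 0], [0, 0, 0, 0, 0, 0]]
  claw: 1
  squeeze: 28

```text
time: 3.08
position: [0.4596, 0.0878, 0.242]
tool_rot: [0.635, 0.773, 0.001, 0.001]
ft_force: [2.8, 2.5, -1.5]
grip_width: 0.0162
grip_force: 28.0
```

Request:
move_arm:
  commands:
    - [[-0.1, 0, 0, 0, 0, 0], [-0.2, 0, 0, 0, 0, 0], [-0.3, 0, 0, 0, 0, 0], [-0.4, 0, 0, 0, 0, 0], [-0.5, 0, 0, 0, 0, 0], [-0.6, 0, 0, 0, 0, 0], [-0.7, 0, 0, 0, 0, 0], [-0.8, 0, 0, 0, 0, 0], [-0.9, 0, 0, 0, 0, 0], [-1.0, 0, 0, 0, 0, 0], [-1.12, 0, 0, 0, 0, 0], [-1.12, 0, 0, 0, 0, 0]]

```text
time: 4.58
position: [0.4684, 0.043, 0.242]
tool_rot: [0.635, 0.773, 0.0, 0.001]
ft_force: [4.4, -0.9, -3.4]
grip_width: 0.0164
grip_force: 28.0
```

Request:
move_arm:
  commands:
    - [[0, 0, 0, 0, 0, 0], [0, 0, 0, 0, 0, 0], [0, 0, 0, 0, 0, 0]]
  claw: -0.3

```text
time: 4.95
position: [0.4671, 0.0438, 0.2419]
tool_rot: [0.635, 0.773, -0.0, -0.001]
ft_force: [-0.5, -0.5, 0.8]
grip_width: 0.0388
grip_force: 0.0
```

```bash
python3 - <<'E'
from rig import *;from h import *
o=get_obs();st(o)
c=camera("scene");W=cloud(c)[165:235,140:230]
print("pos along BY",(o["position"][:2]-B0)@BY)
z=W[...,2];loc=(W[...,:2]-B0);x=loc@BX;y=loc@BY
for nm,m in(("stopface",(abs(x)<.015)&(z>.045)&(z<.062)&(y>.08)&(y<.13)),("sadtop",(abs(x)<.029)&(z>.050)&(z<.058)&(y<.08)&(y>-.13)),("fin",(z>.065)&(z<.1)&(abs(x)<.012)&(y<.0)&(y>-.13))):
    print(nm,m.sum(),np.percentile(y[m],[0,5,50,95,100]).round(4),np.percentile(x[m],[5,50,95]).round(4))
E
```

```text
pos [0.4671 0.0438 0.2419] psi 11.22 tilt [-0.0012  0.0003] F [-0.5 -0.5  0.8] w 0.0388 gf 0.0
pos along BY -0.07156863781668173
stopface 55 [0.097  0.0993 0.1032 0.1125 0.1164] [-0.0139 -0.0001  0.013 ]
sadtop 97 [-0.0955 -0.0921 -0.0828 -0.0624 -0.0527] [-0.0271 -0.0048  0.0241]
fin 68 [-0.0886 -0.0877 -0.0819 -0.0731 -0.0711] [-0.0113 -0.0017  0.006 ]
```

```bash
python3 - <<'E'
from rig import *;from h import *
o=get_obs();row(o,.4665,.044,.34,11.2);row(o,.445,-.15,.34,50);row(o,.445,-.15,.34,95.2);row(o,.6145,-.205,.34,95.2)
E
```

```text
row [ 0.01 -0.02 -2.45] [-0.001 -0.     0.001] t 5.0
row [-4.64 -1.49 -2.45] [-0.001 -0.001 -0.677] t 5.0
row [-4.64 -1.49 -2.45] [-0.000e+00 -1.000e-03 -1.466e+00] t 5.0
row [-6.82  2.4  -2.46] [-0.000e+00 -1.000e-03 -1.466e+00] t 5.0
```

Request:
move_arm:
  commands:
    - [[0, 0, -1.4, 0, 0, 0], [0, 0, -2.45, 0, 0, 0], [-1.2, -0.5, -2.45, 0, 0, -0.16], [-2.5, -1.0, -2.45, 0, 0, -0.33], [-3.8, -1.4, -2.45, 0, 0, -0.5], [-4.64, -1.49, -2.45, 0, 0, -0.677], [-4.9, -1.0, -2.45, 0, 0, -0.84], [-5.4, -0.2, -2.45, 0, 0, -1.0], [-5.9, 0.7, -2.45, 0, 0, -1.17], [-6.4, 1.6, -2.45, 0, 0, -1.34], [-6.82, 2.4, -2.45, 0, 0, -1.466], [-6.82, 2.4, -2.45, 0, 0, -1.466]]
  claw: 0.0

```text
time: 6.5
position: [0.6168, -0.2057, 0.3396]
tool_rot: [-0.046, 0.999, -0.0, 0.001]
ft_force: [-0.3, -0.8, 0.3]
grip_width: 0.0437
grip_force: 0.0
```

```bash
python3 - <<'E'
from rig import *;from h import *
o=get_obs();st(o);row(o,.6145,-.205,.185,95.2)
im=[]
c=camera("scene");im.append(cv2.resize(c["pixels"][180:290,230:360],None,fx=3,fy=3,interpolation=2))
W=cloud(c);S=W[228:262,280:318].reshape(-1,3);S=S[(S[:,2]>.012)&(S[:,2]<.03)];print(len(S),S.mean(0).round(4))
c=camera("top");im.append(cv2.resize(c["pixels"][145:255,255:385],None,fx=3,fy=3,interpolation=2))
cv2.imwrite("pics/pick.png",np.hstack(im))
E
```

```text
pos [ 0.6168 -0.2057  0.3396] psi 95.25 tilt [ 0.0019 -0.0009] F [-0.3 -0.8  0.3] w 0.0437 gf 0.0
row [0.06 0.03 3.86] [-0.001  0.002  0.001] t 6.5
278 [ 0.602  -0.2063  0.0165]
```

View pics/pick.png

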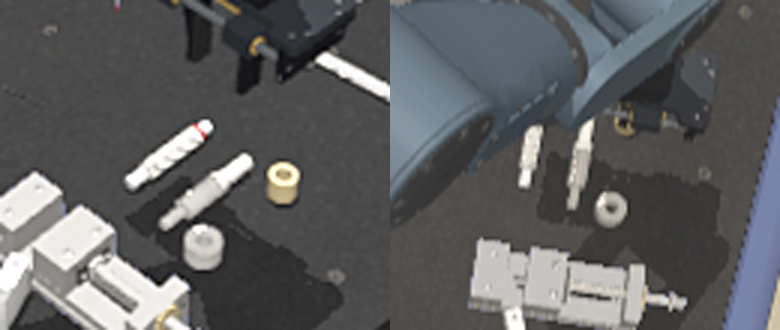

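The shaft is undisturbed at crop (205,192), with the fingers above it. The gap to the ring and bush is clear, so I'll descend.

Request:
move_arm:
  commands:
    - [[0.04, 0.03, 1.4, 0, 0, 0], [0.06, 0.03, 2.6, 0, 0, 0], [0.06, 0.03, 3.3, 0, 0, 0], [0.06, 0.03, 3.7, 0, 0, 0], [0.06, 0.03, 3.85, 0, 0, 0], [0.06, 0.03, 3.85, 0, 0, 0]]

```text
time: 7.35
position: [0.6126, -0.2043, 0.1866]
tool_rot: [-0.045, 0.999, -0.0, 0.0]
ft_force: [-0.1, 0.2, -0.4]
grip_width: 0.0434
grip_force: 0.0
```

Request:
move_arm:
  commands:
    - [[0, 0, 0, 0, 0, 0], [0, 0, 0, 0, 0, 0], [0, 0, 0, 0, 0, 0], [0, 0, 0, 0, 0, 0], [0, 0, 0, 0, 0, 0]]
  claw: 1
  squeeze: 25

```text
time: 7.98
position: [0.6126, -0.2042, 0.1865]
tool_rot: [-0.046, 0.999, -0.0, 0.0]
ft_force: [-0.8, 0.2, 2.2]
grip_width: 0.0192
grip_force: 25.0
```

```bash
python3 - <<'E'
from rig import *;from h import *
o=get_obs();st(o);row(o,.6126,-.2042,.30,95.2);row(o,.47,-.15,.32,95.2);row(o,*(B0+.04*BY),.32,11.2)
E
```

```text
pos [ 0.6126 -0.2042  0.1865] psi 95.22 tilt [ 0.0007 -0.0002] F [-0.8  0.2  2.2] w 0.0192 gf 25.0
row [-0.    0.   -2.84] [-0.     0.001  0.   ] t 7.97
row [ 3.43  1.67 -3.34] [-0.     0.001  0.   ] t 7.97
row [ 3.33  9.28 -3.34] [0.000e+00 1.000e-03 1.466e+00] t 7.97
```

Request:
move_arm:
  commands:
    - [[0, 0, -0.5, 0, 0, 0], [0, 0, -1.5, 0, 0, 0], [0, 0, -2.7, 0, 0, 0], [0.8, 0.4, -3.34, 0, 0, 0], [1.8, 0.9, -3.34, 0, 0, 0], [2.8, 1.4, -3.34, 0, 0, 0], [3.43, 2.0, -3.34, 0, 0, 0.1], [3.43, 3.0, -3.34, 0, 0, 0.25], [3.4, 4.2, -3.34, 0, 0, 0.4], [3.4, 5.4, -3.34, 0, 0, 0.55], [3.4, 6.6, -3.34, 0, 0, 0.7], [3.33, 7.8, -3.34, 0, 0, 0.86]]

```text
time: 9.48
position: [0.451, 0.0958, 0.3204]
tool_rot: [0.378, 0.926, 0.0, 0.0]
ft_force: [1.2, 0.4, -2.8]
grip_width: 0.0191
grip_force: 25.0
```

```bash
python3 - <<'E'
from rig import *;from h import *
o=get_obs();st(o);row(o,*(B0+.04*BY),.30,11.2)
E
```

```text
pos [0.451  0.0958 0.3204] psi 45.64 tilt [ 0.001  -0.0002] F [ 1.2  0.4 -2.8] w 0.0191 gf 25.0
row [1.09 0.95 0.51] [0.001 0.001 0.601] t 9.47
```

Request:
move_arm:
  commands:
    - [[0.4, 0.3, 0.1, 0, 0, 0.15], [0.8, 0.6, 0.3, 0, 0, 0.3], [1.09, 0.95, 0.5, 0, 0, 0.45], [1.09, 0.95, 0.5, 0, 0, 0.601], [1.09, 0.95, 0.5, 0, 0, 0.601], [1.09, 0.95, 0.5, 0, 0, 0.601], [1.09, 0.95, 0.5, 0, 0, 0.601]]

```text
time: 10.35
position: [0.4465, 0.1517, 0.2998]
tool_rot: [0.632, 0.775, 0.0, 0.0]
ft_force: [0.7, -0.7, -2.4]
grip_width: 0.0194
grip_force: 25.0
```

```bash
python3 - <<'E'
from rig import *;from h import *
o=get_obs();st(o);row(o,*(B0+.04*BY),.222,11.2)
c=camera("scene");W=cloud(c)
im=cv2.resize(c["pixels"][110:240,110:270],None,fx=4,fy=4,interpolation=2)
p=o["position"]
for i,q in enumerate([p-[0,0,.1765]+np.r_[BY*.057,0],p-[0,0,.1765]-np.r_[BY*.053,0],np.r_[B0+BY*.1,.058],np.r_[B0,.038]]):
    u,v=proj(c,q);cv2.circle(im,(int((u-110)*4),int((v-110)*4)),4,[(0,0,255),(0,255,0),(255,0,0),(0,255,255)][i],1)
cv2.imwrite("pics/place.png",im)
E
```

```text
pos [0.4465 0.1517 0.2998] psi 11.55 tilt [ 0.0003 -0.    ] F [ 0.7 -0.7 -2.4] w 0.0194 gf 25.0
row [0.04 0.   1.95] [0.    0.    0.006] t 10.35
```

View pics/place.png

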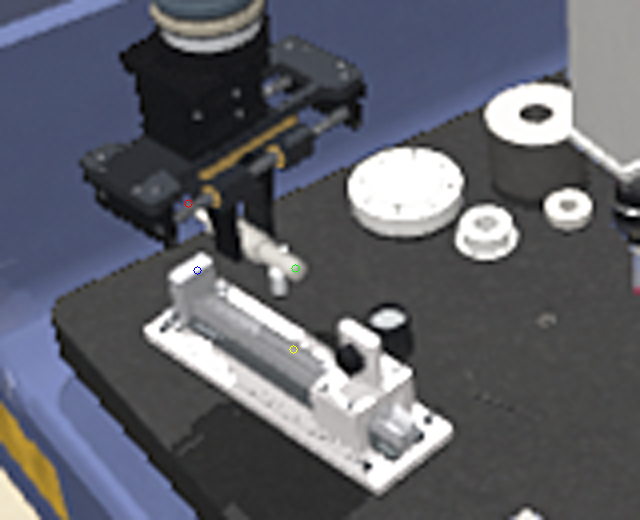

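The shaft hangs level above the groove, with the thin end towards the stop. The projected rear-end mark (295,268) sits on the shaft's end, and the stop edge mark (198,270) fits too. Lowering.

Request:
move_arm:
  commands:
    - [[0.02, 0, 0.8, 0, 0, 0.006], [0.04, 0, 1.4, 0, 0, 0.006], [0.04, 0, 1.7, 0, 0, 0.006], [0.04, 0, 1.85, 0, 0, 0.006], [0.04, 0, 1.93, 0, 0, 0.006], [0.04, 0, 1.97, 0, 0, 0.006], [0.04, 0, 1.97, 0, 0, 0.006]]

```text
time: 11.28
position: [0.4463, 0.1536, 0.2211]
tool_rot: [0.635, 0.773, 0.0, 0.0]
ft_force: [0.8, -0.8, -2.2]
grip_width: 0.0191
grip_force: 25.0
```

```bash
python3 - <<'E'
from rig import *;from h import *
o=get_obs();st(o);row(o,*(B0+.04*BY),.2205,11.2)
E
```

```text
pos [0.4463 0.1536 0.2211] psi 11.18 tilt [0.0008 0.0001] F [ 0.8 -0.8 -2.2] w 0.0191 gf 25.0
row [-0.   -0.    0.01] [ 0.001  0.    -0.   ] t 11.28
```

Request:
move_arm:
  commands:
    - [[0, 0, 0.02, 0, 0, 0], [0, 0, 0.04, 0, 0, 0], [0, 0, 0.04, 0, 0, 0]]

```text
time: 11.65
position: [0.4461, 0.1536, 0.2205]
tool_rot: [0.635, 0.773, 0.0, 0.001]
ft_force: [-1.8, 0.3, 9.7]
grip_width: 0.0191
grip_force: 25.0
```

Contact with the groove (10 N up). Release, then rise.

Request:
move_arm:
  commands:
    - [[0, 0, 0, 0, 0, 0], [0, 0, 0, 0, 0, 0], [0, 0, 0, 0, 0, 0]]
  claw: 0

```text
time: 12.02
position: [0.4462, 0.1536, 0.2191]
tool_rot: [0.635, 0.773, 0.0, 0.0]
ft_force: [0.0, -1.0, 0.1]
grip_width: 0.0399
grip_force: 0.0
```

Request:
move_arm:
  commands:
    - [[0, 0, -0.4, 0, 0, 0], [0, 0, -1.2, 0, 0, 0], [0, 0, -2.2, 0, 0, 0], [0, 0, -3.0, 0, 0, 0], [-1.2, 0, -3.0, 0, 0, 0], [-2.4, 0, -3.0, 0, 0, 0], [-2.8, 0, -3.0, 0, 0, 0], [-2.8, 0, -3.0, 0, 0, 0]]
  claw: -0.3

```text
time: 13.02
position: [0.4679, 0.0431, 0.3389]
tool_rot: [0.636, 0.772, -0.0, -0.0]
ft_force: [0.4, -0.5, 0.2]
grip_width: 0.0565
grip_force: 0.0
```

```bash
python3 - <<'E'
from rig import *;from h import *
o=get_obs();st(o)
P=B0-.071*BY+.0003*BX
row(o,*P,.34,11.2);row(o,*P,.242,11.2)
im=[]
c=camera("scene");im.append(cv2.resize(c["pixels"][160:240,140:235],None,fx=4,fy=4,interpolation=2))
for q in [np.r_[B0+BY*.1,.044]]: print(proj(c,q))
t=camera("top");im.append(cv2.resize(t["pixels"][170:250,160:255],None,fx=4,fy=4,interpolation=2))
cv2.imwrite("pics/placed.png",np.hstack(im));pickle.dump({"scene":c,"top":t},open("d1.pkl","wb"))
W=cloud(c);L=(W[...,:2]-B0);x=L@BX;y=L@BY;z=W[...,2]
m=(abs(x)<.012)&(z>.046)&(z<.058)&(y>-.035)&(y<.095);print("shaft top",m.sum(),x[m].mean(),np.percentile(y[m],[0,2,98,100]),z[m].max())
E
```

```text
pos [0.4679 0.0431 0.3389] psi 11.03 tilt [-0.0007  0.0005] F [ 0.4 -0.5  0.2] w 0.0565 gf 0.0
row [ 0.04  0.01 -0.03] [-0.001 -0.001 -0.003] t 13.03
row [0.03 0.01 2.42] [-0.001 -0.001 -0.003] t 13.03
(np.float64(159.94767885234455), np.float64(181.09711996216387))
shaft top 136 -0.003004709188526373 [-0.01678629 -0.01568911  0.08852817  0.09288291] 0.056514878656017134
```

View pics/placed.png

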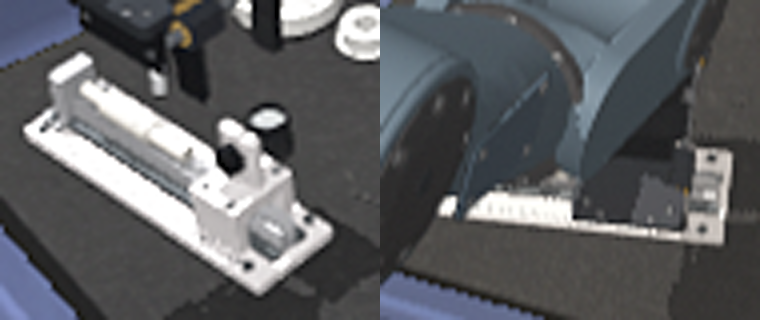

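The shaft lies in the groove with the thin end towards the stop. It spans bench y -17 to +93 mm, and the carriage is behind it. Next I'll check the carriage position against the stop.

```bash
python3 - <<'E'
from h import *
for f in("d0.pkl","d1.pkl"):
    c=pickle.load(open(f,"rb"))["scene"];W=cloud(c)[150:240,130:240];L=(W[...,:2]-B0);x=L@BX;y=L@BY;z=W[...,2]
    for nm,m in(("fintop",(z>.092)&(z<.1)&(x>-.005)&(x<.015)&(abs(y)<.12)),("sad",(z>.050)&(z<.0565)&(x>-.026)&(x<-.014)&(y<.05)&(y>-.13)),("stop",(z>.054)&(z<.061)&(abs(x)<.017)&(y>.095)&(y<.12))):
        print(f,nm,m.sum(),y[m].mean().round(4),np.percentile(y[m],[0,5,50,95,100]).round(4),x[m].mean().round(4))
E
```

```text
d0.pkl fintop 31 -0.0271 [-0.044  -0.0404 -0.0281 -0.0118 -0.0108] 0.0014
d0.pkl sad 47 -0.0268 [-0.0478 -0.045  -0.0263 -0.0069 -0.0049] -0.0199
d0.pkl stop 33 0.1063 [0.0985 0.1002 0.1055 0.1145 0.1152] -0.0018
d1.pkl fintop 31 -0.0713 [-0.0865 -0.0853 -0.0721 -0.0582 -0.0558] 0.0012
d1.pkl sad 43 -0.0714 [-0.0942 -0.0911 -0.0706 -0.0521 -0.0492] -0.0204
d1.pkl stop 36 0.1059 [0.0974 0.0987 0.1057 0.1125 0.115 ] -0.0008
```

Request:
move_arm:
  commands:
    - [[0.03, 0, 1.2, 0, 0, 0], [0.03, 0, 2.0, 0, 0, 0], [0.03, 0, 2.42, 0, 0, 0], [0.03, 0, 2.42, 0, 0, 0]]

```text
time: 13.62
position: [0.4668, 0.0462, 0.2412]
tool_rot: [0.634, 0.773, -0.001, -0.002]
ft_force: [-0.1, -0.6, 0.8]
grip_width: 0.057
grip_force: 0.0
```

Request:
move_arm:
  commands:
    - [[0, 0, 0, 0, 0, 0], [0, 0, 0, 0, 0, 0], [0, 0, 0, 0, 0, 0], [0, 0, 0, 0, 0, 0], [0, 0, 0, 0, 0, 0], [0, 0, 0, 0, 0, 0]]
  claw: 1
  squeeze: 28

```text
time: 14.38
position: [0.4681, 0.0449, 0.2427]
tool_rot: [0.635, 0.772, 0.001, 0.001]
ft_force: [-0.1, 2.2, 1.8]
grip_width: 0.0165
grip_force: 28.0
```

Request:
move_arm:
  commands:
    - [[0.08, 0, 0, 0, 0, 0], [0.16, 0, 0, 0, 0, 0], [0.24, 0, 0, 0, 0, 0], [0.32, 0, 0, 0, 0, 0], [0.38, 0, 0, 0, 0, 0], [0.43, 0, 0, 0, 0, 0], [0.48, 0, 0, 0, 0, 0], [0.53, 0, 0, 0, 0, 0], [0.58, 0, 0, 0, 0, 0], [0.62, 0, 0, 0, 0, 0]]

```text
time: 15.62
position: [0.4634, 0.069, 0.2427]
tool_rot: [0.635, 0.773, 0.0, 0.001]
ft_force: [2.3, -5.7, 4.6]
grip_width: 0.0162
grip_force: 28.0
```

Request:
move_arm:
  commands:
    - [[0.04, 0, 0, 0, 0, 0], [0.08, 0, 0, 0, 0, 0], [0.12, 0, 0, 0, 0, 0], [0.14, 0, 0, 0, 0, 0], [0.14, 0, 0, 0, 0, 0], [0.14, 0, 0, 0, 0, 0]]

```text
time: 16.38
position: [0.4624, 0.0741, 0.2426]
tool_rot: [0.635, 0.773, 0.0, 0.001]
ft_force: [1.6, -6.7, 5.0]
grip_width: 0.0161
grip_force: 28.0
```

```bash
python3 - <<'E'
from rig import *;from h import *
o=get_obs();st(o);print((o["position"][:2]-B0)@BY, np.dot(np.r_[BY,0],o["ft_force"]))
c=camera("scene");W=cloud(c)[150:240,130:240];L=(W[...,:2]-B0);x=L@BX;y=L@BY;z=W[...,2]
for nm,m in(("sad",(z>.050)&(z<.0565)&(x>-.026)&(x<-.014)&(y<.05)&(y>-.13)),("shaft",(abs(x)<.012)&(z>.046)&(z<.058)&(y>-.018)&(y<.099))):
        print(nm,m.sum(),y[m].mean().round(4),np.percentile(y[m],[0,5,50,95,100]).round(4),x[m].mean().round(4))
cv2.imwrite("pics/push.png",cv2.resize(c["pixels"][150:240,130:240],None,fx=6,fy=6,interpolation=2))
E
```

```text
pos [0.4624 0.0741 0.2426] psi 11.21 tilt [ 0.0021 -0.0014] F [ 1.6 -6.7  5. ] w 0.0161 gf 28.0
-0.040927204355905494 -6.914211354698678
sad 46 -0.0423 [-0.0645 -0.0615 -0.0425 -0.0218 -0.0188] -0.0208
shaft 24 -0.0004 [-0.0155 -0.0109 -0.0015  0.0205  0.021 ] -0.0029
```

View pics/push.png

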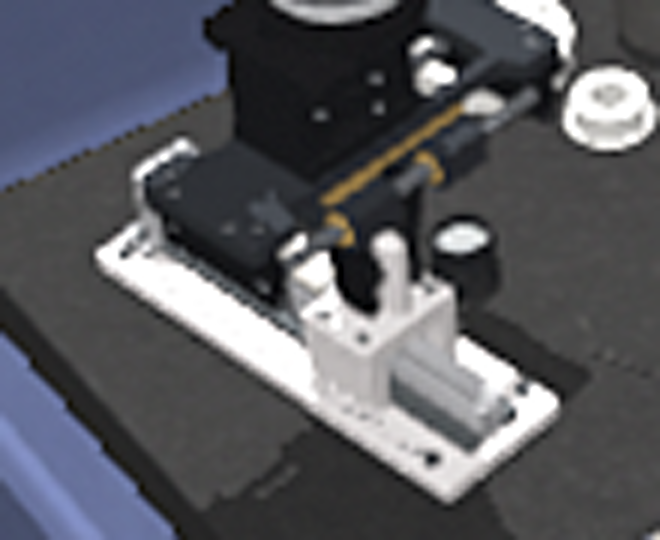

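The gripper hides the tip, but the saddle centre is at about 44 mm carriage and the push is near 7 N, so the tip is being pressed. Releasing.

Request:
move_arm:
  commands:
    - [[0, 0, 0, 0, 0, 0], [0, 0, 0, 0, 0, 0], [0, 0, 0, 0, 0, 0], [0, 0, 0, 0, 0, 0]]
  claw: -0.3

```text
time: 16.92
position: [0.4616, 0.075, 0.2421]
tool_rot: [0.635, 0.773, -0.0, -0.0]
ft_force: [-0.1, -0.9, 0.0]
grip_width: 0.0486
grip_force: 0.0
```

Request:
move_arm:
  commands:
    - [[0, 0, -0.6, 0, 0, 0], [0, 0, -1.6, 0, 0, 0], [0, 0, -2.6, 0, 0, 0], [-1.3, 0, -3.2, 0, 0, 0], [-2.7, 0, -3.2, 0, 0, 0], [-4.0, 0, -3.2, 0, 0, 0], [-5.0, 0, -3.2, 0, 0, 0], [-5.0, 0, -3.2, 0, 0, 0]]

```text
time: 17.92
position: [0.5013, -0.1241, 0.3702]
tool_rot: [0.636, 0.771, 0.0, 0.001]
ft_force: [-0.3, 1.2, 0.6]
grip_width: 0.0565
grip_force: 0.0
```

```bash
python3 - <<'E'
from rig import *;from h import *
o=get_obs();st(o)
c=camera("scene");W=cloud(c)[150:240,130:240];L=(W[...,:2]-B0);x=L@BX;y=L@BY;z=W[...,2]
for nm,m in(("fin",(z>.092)&(z<.1)&(x>-.005)&(x<.015)&(abs(y)<.12)),("sad",(z>.050)&(z<.0565)&(x>-.026)&(x<-.014)&(y<.05)&(y>-.13)),("shaft",(abs(x)<.012)&(z>.046)&(z<.058)&(y>-.018)&(y<.1))):
        print(nm,m.sum(),y[m].mean().round(4),np.percentile(y[m],[0,5,50,95,100]).round(4),x[m].mean().round(4))
# 20 mm section: high points
m=(abs(x)<.008)&(z>.0515)&(z<.057)&(y>0)&(y<.095);print("20mm part",m.sum(),np.percentile(y[m],[0,3,97,100]).round(4))
a=c["pixels"][150:240,130:240];b=pickle.load(open("d1.pkl","rb"))["scene"]["pixels"][150:240,130:240]
cv2.imwrite("pics/end.png",np.hstack([cv2.resize(i[15:,5:85],None,fx=5,fy=5,interpolation=2) for i in(b,a)]))
E
```

```text
pos [ 0.5013 -0.1241  0.3702] psi 10.95 tilt [ 0.0014 -0.0008] F [-0.3  1.2  0.6] w 0.0565 gf 0.0
fin 34 -0.0428 [-0.0585 -0.0576 -0.0424 -0.0277 -0.0248] 0.0012
sad 44 -0.0429 [-0.0634 -0.0622 -0.0425 -0.0236 -0.0216] -0.0199
shaft 142 0.0427 [-0.0111 -0.0031  0.0425  0.0971  0.1   ] -0.0032
20mm part 44 [0.0188 0.0215 0.0732 0.0741]
```

View pics/end.png

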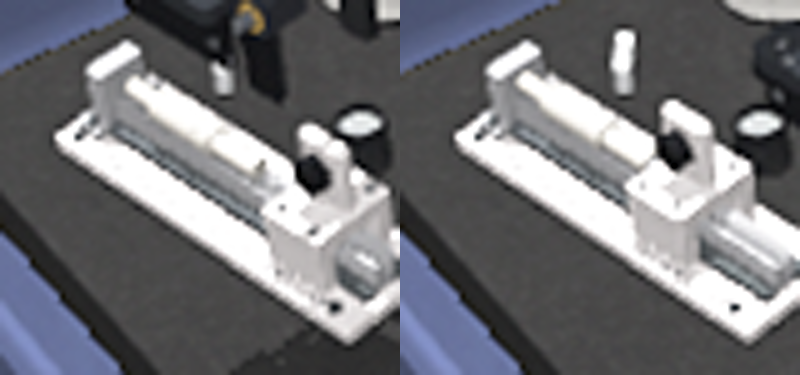

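The tip end is hidden behind the saddle, and the shaft now reaches the stop. The measured shift is 28.8 mm where a locked notch would give 30 mm, so I'll check the notch and button more finely from both views.

```bash
python3 - <<'E'
from rig import *;from h import *
d0=pickle.load(open("d0.pkl","rb"));d1=pickle.load(open("d1.pkl","rb"))
n={k:camera(k) for k in("scene","top")};pickle.dump(n,open("d2.pkl","wb"))
def shift(c,ref,cr,zc,tag):
    # match fin/saddle patch from ref (carriage cr) and express as bench y
    s=8;P=[proj(ref,np.r_[B0+BY*(-.086+cr)+BX*dx+BY*dy,z]) for dx in(-.03,.03) for dy in(-.024,.024) for z in(.04,.097)]
    P=np.array(P);u0,v0=np.floor(P.min(0)).astype(int);u1,v1=np.ceil(P.max(0)).astype(int)
    T=cv2.resize(ref["pixels"][v0:v1,u0:u1],None,fx=s,fy=s,interpolation=cv2.INTER_CUBIC)
    I=cv2.resize(c["pixels"][v0-25:v1+25,u0-40:u1+40],None,fx=s,fy=s,interpolation=cv2.INTER_CUBIC)
    r=cv2.matchTemplate(I,T,cv2.TM_CCOEFF_NORMED);_,q,_,p=cv2.minMaxLoc(r)
    du=np.array(p)/s-[40,25]
    a=np.r_[B0+BY*(-.086+cr),.06];pa=np.array(proj(ref,a));w=onz(c,pa+du,.06)
    e=w-a;print(tag,"q",round(q,3),"du",du,"dy mm",(e[:2]@BY*1000).round(2),"dx",(e[:2]@BX*1000).round(2),"carriage",(cr*1000+e[:2]@BY*1000).round(2))
shift(n["scene"],d0["scene"],.060,0,"scene vs d0");shift(n["top"],d0["top"],.060,0,"top vs d0")
shift(n["scene"],d1["scene"],.015,0,"scene vs d1");shift(d1["scene"],d0["scene"],.060,0,"d1 vs d0")
for k,c,cr in(("d0",d0["scene"],.06),("d1",d1["scene"],.015),("now",n["scene"],.045)):
    W=cloud(c);L=(W[...,:2]-B0);x=L@BX;y=L@BY+.086-cr;z=W[...,2]
    m=(z>.066)&(z<.09)&(abs(y)<.014)&(abs(x)<.03)&(c["pixels"].max(-1)<70);print(k,"button px",m.sum(),"x",np.percentile(x[m],[0,20,50]).round(4),"y",y[m].mean().round(4))
E
```

```text
scene vs d0 q 0.882 du [3.625 2.375] dy mm -14.87 dx -0.24 carriage 45.13
top vs d0 q 0.417 du [-2.25  -7.625] dy mm 10.44 dx 23.91 carriage 70.44
scene vs d1 q 0.845 du [-7.5  -4.75] dy mm 29.78 dx 0.02 carriage 44.78
d1 vs d0 q 0.849 du [11.25  7.25] dy mm -45.27 dx -0.39 carriage 14.73
d0 button px 32 x [-0.0161 -0.0144 -0.0117] y -0.0024
d1 button px 34 x [-0.0155 -0.0141 -0.0126] y -0.0019
now button px 32 x [-0.0167 -0.0147 -0.0126] y -0.0021
```

Carriage is at 45 mm (scene-view match), the button is out and the shaft is against the stop. Handing in.

```bash
python3 -c "
from rig import *
print(hand_in())"
```

```text
the job is handed in; nothing more can be done
None
```

I handed the job in: the shaft is in the V groove with its thin end against the stop, and the carriage is locked at about 45 mm with the button out. I worked out the tip's depth (about 5 mm in) from the carriage position because I couldn't see the tip, and the hand-in gave no verdict.

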